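# Change over the pump lines on the test rig

### The job

Change the pump test rig over to its other line: with a finger, push the lever of the shut valve (the one lying across its pipe) round until that valve is fully open, and only then push the other valve's lever round until it is fully shut. Push the levers from the side without pinching them and without straining them against their stops, and leave the loose fittings, jar and wrench in the tray where they are.

Things in the scene. Friction and masses are not known exactly. Their poses are not given: they have to be found in the camera images.
- rig: Fixed twin-pump test rig: drip tray 580 x 560 mm (floor 3 mm, rim 14 mm high), two parallel steel pipe lines (34 mm, 260 mm apart, axes 75 mm above the bench) along its x axis, away from the robot. Headers cross 165 mm before and 300 mm beyond the valves; pumps beyond the valves, top at 131 mm, a gauge on the far header to 199 mm. Origin on the bench midway between the valves; z up.
- standby_lever (a joint): Lever of the standby valve (shut, or nearly, at the start: its lever lies across the pipe), in rad: 0 = fully shut, square across the pipe, pointing to the rig's +y (left); 1.571 = fully open, along the pipe, pointing to the rig's -x (to the robot). Opening is anticlockwise from above. Hard stops at both ends; stiff (0.6 N m, about 6 N at the middle of the grip), stays where it is left.
- standby_valve: Brass ball valve of the standby line with its lever, fixed; either line may be the left one. Origin on the bench under the stem, axes as the rig's: x along the pipe, away from the robot, z up. Body 94 mm long, 48 mm wide, up to 100 mm above the bench; stem, strap and nut up to 130 mm.
- standby_stem (a point): Point on the upright stem axis about which the standby lever turns, at the mid height of the lever's grip, 137 mm above the bench; fixed.
- standby_grip (a point): Middle of the black grip sleeve of the standby lever, 95 mm from the stem axis, 137 mm above the bench; its y axis points outward along the lever. Sleeve 90 mm long (50 to 140 mm from the stem), 24 mm wide, 13 mm high (130.5 to 143.5 mm above the bench); under it 38 mm of free air down to the pipe, more beside it.
- standby_open_face (a point): Long upright side of the standby lever's grip that is pushed to open the valve (clockwise side of the lever); this point lies on that surface at mid length, 12 mm from the grip's middle line; x points out of the surface.
- standby_shut_face (a point): Long upright side of the standby lever's grip that is pushed to shut the valve (anticlockwise side of the lever); this point lies on that surface at mid length, 12 mm from the grip's middle line; x points into the lever.
- duty_lever (a joint): Lever of the duty valve (open, or nearly, at the start: its lever lies along the pipe), in rad: 0 = fully shut, square across the pipe, pointing to the rig's +y (left); 1.571 = fully open, along the pipe, pointing to the rig's -x (to the robot). Opening is anticlockwise from above. Hard stops at both ends; stiff (0.6 N m, about 6 N at the middle of the grip), stays where it is left.
- duty_valve: Brass ball valve of the duty line with its lever, fixed; either line may be the left one. Origin on the bench under the stem, axes as the rig's: x along the pipe, away from the robot, z up. Body 94 mm long, 48 mm wide, up to 100 mm above the bench; stem, strap and nut up to 130 mm.
- duty_stem (a point): Point on the upright stem axis about which the duty lever turns, at the mid height of the lever's grip, 137 mm above the bench; fixed.
- duty_grip (a point): Middle of the black grip sleeve of the duty lever, 95 mm from the stem axis, 137 mm above the bench; its y axis points outward along the lever. Sleeve 90 mm long (50 to 140 mm from the stem), 24 mm wide, 13 mm high (130.5 to 143.5 mm above the bench); under it 38 mm of free air down to the pipe, more beside it.
- duty_open_face (a point): Long upright side of the duty lever's grip that is pushed to open the valve (clockwise side of the lever); this point lies on that surface at mid length, 12 mm from the grip's middle line; x points out of the surface.
- duty_shut_face (a point): Long upright side of the duty lever's grip that is pushed to shut the valve (anticlockwise side of the lever); this point lies on that surface at mid length, 12 mm from the grip's middle line; x points into the lever.
- elbow: Bystander: loose brass pipe elbow lying in the tray, arms 42 mm, 42 mm high; origin under its corner.
- union_nut: Bystander: loose brass union nut, a ring 48 mm across and 22 mm high, lying in the tray; origin at the centre of its underside.
- paste_jar: Bystander: loose jar of jointing paste, 60 mm across, 65 mm high, standing in the tray; origin at the centre of its underside.
- wrench: Bystander: loose wrench 180 mm long lying in the tray; origin under its middle.

How it is judged:
By the outcome, as a careful person would: the job done as asked, in the order asked, and still so for the second after the job is handed in, with the robot touching nothing.
It also fails if it takes over 58 s, if anything falls off the work surface, if the arm or the gripper's body presses on something with over 40 N, if the wrist force passes 120 N, or if a joint passes its speed limit or range.

### The arm

A 7-joint arm with a two-finger parallel gripper is mounted at the origin on the work surface. World frame = base frame: x ahead of the robot, y to its left, z up, the work surface at z = 0. Lengths are in m, angles in rad, forces in N, time in s.
With the tool pointing down it reaches from about 0.4 to 0.85 m from the base axis. Payload 10.4 kg.
Tool frame: the origin (TCP) lies at the very end of the fingers, on their centre line; the grasp point (between the pads) lies 19 mm behind it; z points along the fingers, y is the line along which they close (so a half turn about z gives the same grasp; the last joint's range is limited). The gripper opens to 87 mm and grips with 3 to 60 N. Pads are 19 mm wide; open, the fingers measure 117 mm over their backs; the gripper's body (75 mm by 190 mm) begins 51 mm behind the grasp point.
Start: joints at [-1.139, 0.332, -0.065, 1.46, 0.022, 1.35, -0.088], TCP at [0.275, 0.561, 0.223] pointing down, gripper open.
Joint ranges: [-2.6, 2.6], [-0.5, 2.12], [-1.47, 1.34], [0.16, 2.42], [-1.27, 4.41], [0.06, 2.06], [-2.6, 2.6]. Speed limits (rad/s): [2.22, 2.22, 2.79, 2.79, 3.14, 3.14, 3.14].

### API

Orientations are given as a unit quaternion [x, y, z, w].
In Python, from bench import r gives the robot as it stands.
- The arm moves only by the shell command python3 -m jog 'ROWS' [FORCE]. ROWS is a JSON object whose key "rows" holds a list of rows, 1 to 12 of them, each of 5 numbers: dx, dy, dz in fractions of the full range, 1 being 100 cm, then a turn about the tool's z in a scale on which 1.0 is pi rad, then the finger opening in m; each row is the pose to reach, as a shift and turn from the pose commanded when the command began, along the tool's axes at that moment; what a row does not reach only later rows make up. A row lasts 1/10 s, in which the tool goes at most 0.05 m and 0.15 rad, less where a joint would pass 70% of its speed; a pose out of reach is approached as far as the arm can. The fingers move at their own pace and stop on an object; FORCE is the grip in N (left out, the last holds). Time passes only in rows, so rows that do not move let the fingers close. It prints the time, the measured TCP pose, the force, the opening and the grip force at its end. No shift or turn number may pass 1 either way. Input that does not fit is refused with a message, and nothing moves.
- r.read_state(): the state, without advancing time (a new reading comes with each control period).
- r.camera(name): name is "scene" or "top" or "wrist"; returns a dict with "img" (480x640x3 uint8, red, green, blue), "fx", "fy", "cx", "cy" (pixels), "k1" (the pictures are not rectified: a ray, as slopes to the right and down, at radius r is drawn at 1 + k1 r^2 times it, then the intrinsics apply), "pose" (4x4, takes a point from camera to world coordinates). Camera axes: x right, y down, z forward; pixel columns grow to the right and rows downward; lengths in m; the calibration is good to about 2 mm. A picture is of the moment at which its call begins. There is no depth.
- r.close_job(): hands the job in; it is judged then, once.
Trained networks look in the newest picture that a camera, given by its name, has taken for a name from the list of things; names that differ only in an ending like _2 or _b are one class to them, and where a whole thing is asked for, a point or a joint stands for the part that bears it (a point fixed in the world has none). Each returns a list of dicts, best first, with "p" (0 to 1); they miss things now and then, are a little off and sometimes report something else, mostly with a low value. They report only what shows in the picture. A call takes as long as a camera call.
- r.recognise(camera, label): "position" ([column, row] as shares, 0 to 1, of the picture: columns of its width, rows of its height, amid what is visible of it).
- r.regions_of(camera, label): "pixels" (480x640 bool, what is visible of it) and "position" ([column, row] as shares, 0 to 1, of the picture: columns of its width, rows of its height, amid what is visible of it).
The state is a dict: "time": time; "joint_positions": joint angles; "joint_vel": joint speeds; "joint_torque": joint torques, N m; "ee_pos": TCP position; "eef_rot": TCP orientation; "ft_force": force on the tool from outside, world axes, zero at the start; "torque": the same for the moment, N m; "width": finger opening in m; "grip_force": force on a finger pad.
Only numpy, scipy, OpenCV 4.12 (cv2) and the standard library are available. Lean on these libraries where they do the work, as an engineer would, in place of code of your own. Each camera call takes 0.05 s, during which the arm holds its last target. There are 200 camera calls.

## Working session

There is one attempt and no reset: what is moved stays moved. The work goes in short steps, Python scripts to look and compute and a shell command to move; the robot and the scene stay as the last step left them, time stands still between calls to the robot, and variables do not carry over. Pictures are saved under pics/ and viewed, at most 10 in all, crops included, and the job is handed in when it is done.

```bash
ls; mkdir -p pics; cat > h.py <<'E'
from bench import r
import numpy as np, cv2
def und(c,u,v):
    d=np.array([(u-c["cx"])/c["fx"],(v-c["cy"])/c["fy"]]);s=d.copy()
    for _ in range(20): s=d/(1+c["k1"]*(s@s))
    return s
def onplane(c,u,v,z):
    T=np.array(c["pose"]);s=und(c,u,v);d=T[:3,:3]@np.array([s[0],s[1],1]);o=T[:3,3]
    return o+d*(z-o[2])/d[2]
def save(c,n): cv2.imwrite("pics/"+n,cv2.cvtColor(c["img"],cv2.COLOR_RGB2BGR))
E
python3 - <<'E'
from h import *
s=r.read_state();print(s)
for n in("top","scene"):
    c=r.camera(n);save(c,n+"1.png");print(n,np.round(c["pose"],3).tolist())
    for l,z in(("standby_stem",.13),("duty_stem",.13),("standby_grip",.1435),("duty_grip",.1435),("standby_valve",.1),("duty_valve",.1),("paste_jar",.065),("rig",0)):
        for d in r.recognise(n,l)[:2]:
            u,v=d["position"][0]*640,d["position"][1]*480
            print(l,round(d["p"],2),round(u),round(v),np.round(onplane(c,u,v,z),3))
E
```

```text
pics
{'time': 0.0, 'joint_positions': array([-1.13863567,  0.33286413, -0.06466363,  1.46096509,  0.02160988,
        1.34989747, -0.08851138]), 'joint_vel': array([ 0.000312  ,  0.00080835,  0.00249356, -0.00126571, -0.0009319 ,
       -0.00045932,  0.0020176 ]), 'joint_torque': array([-1.01581420e-03, -6.23265338e+01,  2.39437725e-02, -3.89899278e+01,
       -6.15045056e-02,  3.98312195e-02,  1.03131570e-04]), 'ee_pos': array([0.27438381, 0.56110806, 0.22174734]), 'eef_rot': array([ 2.25436765e-01,  9.74257537e-01, -7.09488608e-04, -1.18306941e-04]), 'ft_force': array([0.44218678, 0.43146603, 1.13959734]), 'torque': array([ 0.01760813, -0.01775044, -0.01211554]), 'grip_force': 0.0, 'width': 0.0869652600503508}
top [[0.002, -0.993, 0.117, 0.419], [-1.0, -0.001, 0.008, -0.028], [-0.008, -0.117, -0.993, 1.121], [0.0, 0.0, 0.0, 1.0]]
standby_stem 0.72 271 230 [0.568 0.054 0.13 ]
standby_stem 0.29 234 243 [0.546 0.115 0.13 ]
duty_stem 0.97 427 235 [ 0.56  -0.203  0.13 ]
duty_stem 0.48 427 261 [ 0.516 -0.203  0.13 ]
standby_grip 0.68 235 233 [0.561 0.112 0.143]
duty_grip 0.7 424 257 [ 0.
[... 201 characters left out ...]

rig 0.84 341 192 [ 0.659 -0.065  0.   ]
scene [[-0.724, 0.544, -0.425, 0.905], [0.69, 0.56, -0.459, 0.34], [-0.012, -0.625, -0.78, 0.736], [0.0, 0.0, 0.0, 1.0]]
standby_stem 0.73 357 285 [0.589 0.089 0.13 ]
standby_stem 0.45 387 281 [0.55  0.117 0.13 ]
duty_stem 0.75 254 195 [ 0.581 -0.175  0.13 ]
duty_stem 0.23 268 170 [ 0.521 -0.208  0.13 ]
standby_grip 0.87 386 285 [0.565 0.125 0.143]
standby_grip 0.39 262 314 [0.731 0.034 0.143]
duty_grip 0.77 267 170 [ 0.53  -0.197  0.143]
standby_valve 0.63 357 284 [0.572 0.075 0.1  ]
duty_valve 0.64 251 194 [ 0.568 -0.205  0.1  ]
paste_jar 0.58 215 197 [ 0.606 -0.279  0.065]
rig 0.71 262 315 [ 0.69 -0.04  0.  ]
rig 0.19 252 194 [ 0.514 -0.29   0.   ]
```

View pics/top1.png

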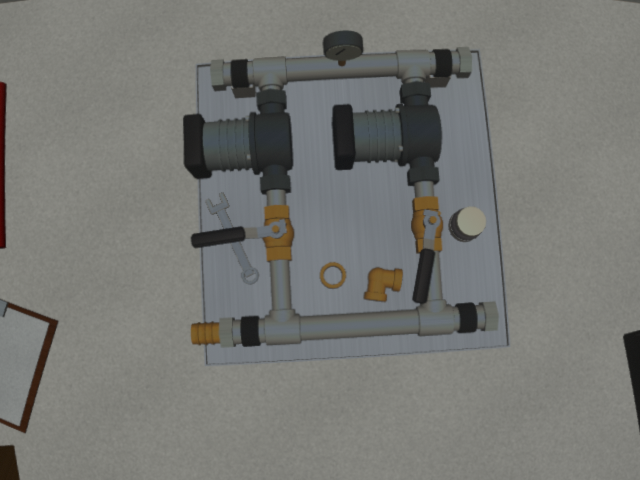

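View pics/scene1.png

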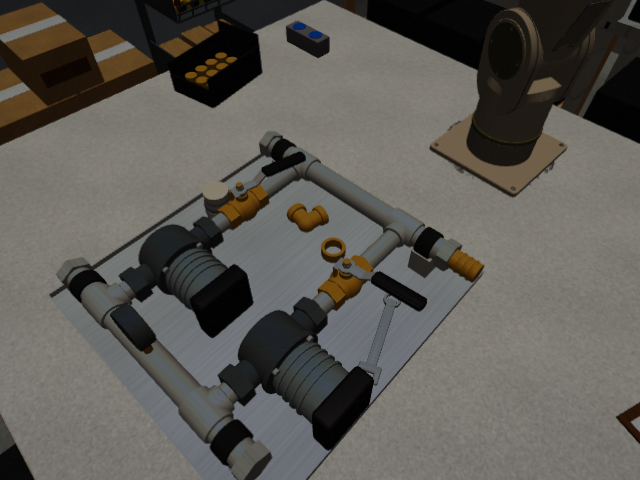

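```bash
python3 - <<'E'
import cv2
im=cv2.imread("pics/top1.png")[180:300,190:470]
cv2.imwrite("pics/crop1.png",cv2.resize(im,None,fx=2.85,fy=2.85,interpolation=cv2.INTER_CUBIC))
E
```

```text
(no output)
```

View pics/crop1.png

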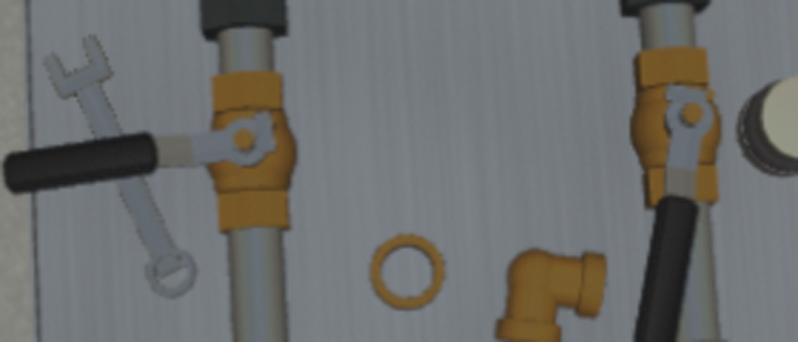

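The standby valve is the left one: its nut is at about (276,229) in the top view and the lever points left with its end at (192,240). The duty valve is on the right: nut at (432,220), lever towards the robot ending at (420,301). The wrench lies under and beside the standby lever, the ring and elbow lie between the lines, and the jar is right of the duty valve.

```bash
cat > geo.py <<'E'
from h import *
def ends(n,l,z=.137):
    c=r.camera(n); R=r.regions_of(n,l)
    if not R: print(n,l,"none");return
    m=R[0]["pixels"].astype(np.uint8); v,u=np.nonzero(m)
    P=np.array([onplane(c,a,b,z)[:2] for a,b in zip(u,v)])
    mu=P.mean(0);w,V=np.linalg.eigh(np.cov((P-mu).T));d=V[:,1];t=(P-mu)@d
    print(n,l,round(R[0]["p"],2),len(u),"mid",np.round(mu,4),"dir",round(np.degrees(np.arctan2(d[1],d[0])),1),"len",np.round(np.ptp(t),3),"wid",np.round(np.ptp((P-mu)@V[:,0]),3))
if __name__=="__main__":
    c=r.camera("top")
    S=onplane(c,275.6,228.8,.13);D=onplane(c,432.5,219.6,.13)
    print(S,D,np.linalg.norm(S-D),"rigyaw deg",np.degrees(np.arctan2(*(S-D)[[1,0]]))-90)
    for p in((244.4,232.6),(192,240),(428.6,250),(420,300)): print(np.round(onplane(c,*p,.14),4))
    for p in((283,313),(275,70),(434,304),(414,65)): print("pipe",np.round(onplane(c,*p,.092),4))
    for n in("top","scene"):
        ends(n,"standby_grip");ends(n,"duty_grip")
    for l in("elbow","union_nut","paste_jar","wrench"): ends("top",l,.03)
E
python3 geo.py
```

```text
[0.56940194 0.0462698  0.13      ] [ 0.58523736 -0.2130265   0.13      ] 0.25977939383971677 rigyaw deg 3.494755304203565
[0.5616 0.0965 0.14  ]
[0.5495 0.1829 0.14  ]
[ 0.5334 -0.2036  0.14  ]
[ 0.4522 -0.1882  0.14  ]
pipe [0.432  0.0354 0.092 ]
pipe [0.8639 0.0543 0.092 ]
pipe [ 0.4469 -0.22    0.092 ]
pipe [ 0.8749 -0.196   0.092 ]
top standby_grip 0.92 1260 mid [0.5589 0.1108] dir 97.7 len 0.156 wid 0.03
top duty_grip 0.85 1272 mid [ 0.52   -0.1997] dir 171.2 len 0.153 wid 0.028
scene standby_grip 0.75 1265 mid [0.5616 0.1201] dir 105.0 len 0.151 wid 0.034
scene duty_grip 0.78 803 mid [ 0.5241 -0.1943] dir 178.0 len 0.165 wid 0.039
top elbow 0.61 926 mid [ 0.4851 -0.1373] dir 124.1 len 0.082 wid 0.059
top union_nut 0.88 263 mid [ 0.5017 -0.0499] dir -158.1 len 0.047 wid 0.045
top paste_jar 0.93 1009 mid [ 0.5953 -0.2951] dir 128.0 len 0.074 wid 0.059
top wrench 0.67 915 mid [0.5674 0.1316] dir -154.1 len 0.178 wid 0.038
```

```bash
cat > g.py <<'E'
from h import *
import sys
from scipy.spatial.transform import Rotation as Ro
S=np.array([.5694,.0463]);D=np.array([.5852,-.2130])
u=lambda a:np.array([np.cos(np.radians(a)),np.sin(np.radians(a))])
def row(xy,z,yaw):
    s=r.read_state();M=Ro.from_quat(s["eef_rot"]).as_matrix()
    d=M.T@(np.array([*xy,z])-s["ee_pos"]);y0=np.degrees(np.arctan2(M[1,0],M[0,0]))
    t=np.radians((y0-yaw+180)%360-180)
    return np.round([*d,t],4).tolist()
def st(a,off,rad=.095): return S+rad*u(a)+off*u(a-90),a-90
def du(a,off,rad=.095): return D+rad*u(a)+off*u(a+90),a-90   # tool x = -n
E
python3 -c "
from g import *
p,y=st(98,.042);print(p,y,row(p,.215,y))"
```

```text
[0.59776981 0.14622074] 8 [-0.4728, -0.231, 0.0075, 2.5471]
```

The rows are not in the units I measure in: turns go in shares of pi rad. I convert before sending: 2.547 rad / 3.1416 = 0.8107.

```bash
python3 -m jog '{"rows":[[-0.473, -0.231, 0.008, 0.8107, 0], [-0.473, -0.231, 0.008, 0.8107, 0], [-0.473, -0.231, 0.008, 0.8107, 0], [-0.473, -0.231, 0.008, 0.8107, 0], [-0.473, -0.231, 0.008, 0.8107, 0], [-0.473, -0.231, 0.008, 0.8107, 0], [-0.473, -0.231, 0.008, 0.8107, 0], [-0.473, -0.231, 0.008, 0.8107, 0], [-0.473, -0.231, 0.008, 0.8107, 0], [-0.473, -0.231, 0.008, 0.8107, 0], [-0.473, -0.231, 0.008, 0.8107, 0], [-0.473, -0.231, 0.008, 0.8107, 0]]}' 30
python3 -c "
from g import *
p,y=st(98,.042);print(row(p,.215,y),row(p,.115,y),r.read_state()['joint_positions'])"
```

```text
time: 2.95
ee_pos: [0.6001, 0.1409, 0.2145]
eef_rot: [0.906, 0.423, 0.0, 0.001]
ft_force: [-1.7, 0.5, -0.7]
width: 0.0025
grip_force: 0.0
[0.0026, -0.0052, -0.0005, 0.7341] [0.0027, -0.0054, 0.0995, 0.7341] [-0.66121332  0.33014607  0.45080608  1.52044758 -0.14373292  1.32391132
 -0.89359994]
```

To row units: 0.734 rad / 3.1416 = 0.2336.

```bash
python3 -m jog '{"rows":[[0.003, -0.005, 0, 0.2336, 0], [0.003, -0.005, 0, 0.2336, 0], [0.003, -0.005, 0, 0.2336, 0], [0.003, -0.005, 0, 0.2336, 0], [0.003, -0.005, 0, 0.2336, 0], [0.003, -0.005, 0, 0.2336, 0]]}'
python3 -c "
from g import *
p,y=st(98,.042);print(row(p,.115,y),r.read_state()['joint_positions'])
c=r.camera('top');a=c['img'][100:340,150:470];cv2.imwrite('pics/t2.png',cv2.resize(a[:,:,::-1],None,fx=2.4,fy=2.4))"
```

```text
time: 3.55
ee_pos: [0.596, 0.1518, 0.2145]
eef_rot: [0.997, 0.075, 0.0, 0.0]
ft_force: [0.3, -0.7, -1.1]
width: 0.0004
grip_force: 0.0
[0.0009, 0.0058, 0.0995, 0.0112] [-0.75934406  0.33961734  0.55533757  1.528154   -0.18200506  1.32570766
 -1.60532016]
```

View pics/t2.png

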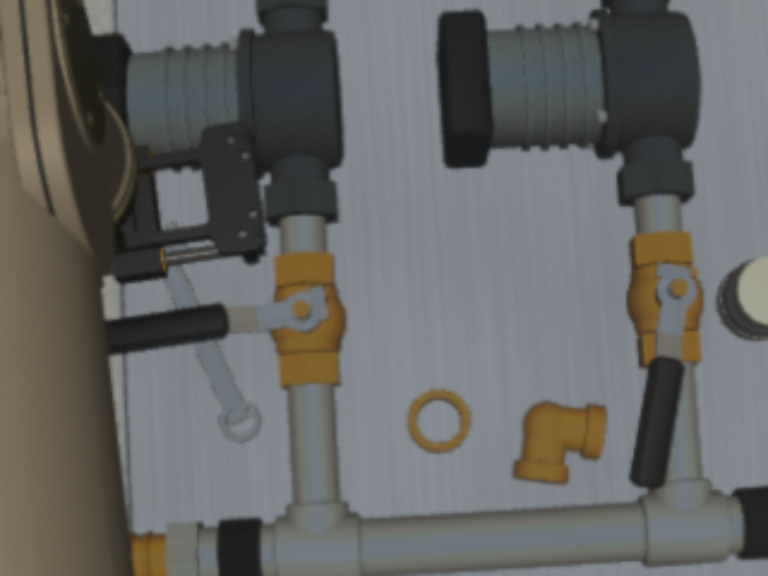

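The gripper (about (190,210) in the crop) is on the far side of the standby lever (grip at (165,330)) and clear of it. Next I descend.

To row units: 0.01 rad / 3.1416 = 0.0032.

```bash
python3 -m jog '{"rows":[[0.001, 0.006, 0.05, 0.0032, 0], [0.001, 0.006, 0.1, 0.0032, 0], [0.001, 0.006, 0.1, 0.0032, 0], [0.001, 0.006, 0.1, 0.0032, 0]]}'
python3 -c "
from g import *
p,y=st(98,.030);print(row(p,.115,y))
p,y=st(98,.024);print(row(p,.115,y))"
```

```text
time: 4.0
ee_pos: [0.5979, 0.1459, 0.1153]
eef_rot: [0.997, 0.072, -0.0, 0.0]
ft_force: [0.8, -1.0, 0.5]
width: 0.0002
grip_force: 0.0
[-0.0121, -0.0004, 0.0004, 0.0055]
[-0.0181, -0.0004, 0.0004, 0.0055]
```

```bash
python3 -m jog '{"rows":[[-0.012, 0, 0, 0, 0], [-0.016, 0, 0, 0, 0], [-0.018, 0, 0, 0, 0], [-0.02, 0, 0, 0, 0], [-0.022, 0, 0, 0, 0], [-0.022, 0, 0, 0, 0]]}'
python3 -c "
from g import *
for a in range(98,188,8):
  p,y=st(a,.0215);print(a,row(p,.115,y))"
```

```text
time: 4.6
ee_pos: [0.5772, 0.1432, 0.1155]
eef_rot: [0.997, 0.072, 0.001, -0.0]
ft_force: [3.6, 1.0, 2.6]
width: 0.0002
grip_force: 1.8
98 [0.0003, -0.0002, 0.0005, 0.0036]
106 [-0.0131, -0.0023, 0.0004, -0.1361]
114 [-0.0267, -0.0025, 0.0004, -0.2757]
122 [-0.0402, -0.0008, 0.0003, -0.4153]
130 [-0.0533, 0.0027, 0.0003, -0.5549]
138 [-0.0658, 0.008, 0.0003, -0.6946]
146 [-0.0775, 0.015, 0.0002, -0.8342]
154 [-0.088, 0.0236, 0.0002, -0.9738]
162 [-0.0973, 0.0335, 0.0002, -1.1134]
170 [-0.1051, 0.0447, 0.0002, -1.2531]
178 [-0.1112, 0.0568, 0.0001, -1.3927]
186 [-0.1156, 0.0696, 0.0001, -1.5323]
```

To row units: -0.695 rad / 3.1416 = -0.2212.

```bash
python3 -m jog '{"rows":[[-0.007, -0.001, 0, -0.0223, 0], [-0.013, -0.002, 0, -0.0433, 0], [-0.02, -0.0025, 0, -0.0653, 0], [-0.027, -0.0025, 0, -0.0879, 0], [-0.034, -0.002, 0, -0.1098, 0], [-0.04, -0.001, 0, -0.1321, 0], [-0.047, 0.001, 0, -0.1544, 0], [-0.053, 0.003, 0, -0.1767, 0], [-0.06, 0.005, 0, -0.1989, 0], [-0.066, 0.008, 0, -0.2212, 0], [-0.066, 0.008, 0, -0.2212, 0]]}'
python3 -c "
from g import *
for a in range(138,190,4):
  p,y=st(a,.0215);print(a,row(p,.115,y))
c=r.camera('top');a=c['img'][100:340,150:470];cv2.imwrite('pics/t3.png',cv2.resize(a[:,:,::-1],None,fx=2.4,fy=2.4))"
```

```text
time: 5.7
ee_pos: [0.513, 0.1257, 0.1154]
eef_rot: [0.913, 0.408, 0.002, 0.0]
ft_force: [4.4, 1.7, 1.4]
width: 0.0008
grip_force: 1.6
138 [0.0002, 0.0, 0.0004, 0.0026]
142 [-0.0064, -0.0013, 0.0004, -0.0672]
146 [-0.0132, -0.0021, 0.0004, -0.137]
150 [-0.02, -0.0024, 0.0003, -0.2068]
154 [-0.0268, -0.0023, 0.0003, -0.2766]
158 [-0.0335, -0.0017, 0.0003, -0.3465]
162 [-0.0403, -0.0006, 0.0003, -0.4163]
166 [-0.0469, 0.0009, 0.0003, -0.4861]
170 [-0.0534, 0.0029, 0.0003, -0.5559]
174 [-0.0597, 0.0054, 0.0002, -0.6257]
178 [-0.0659, 0.0082, 0.0002, -0.6955]
182 [-0.0718, 0.0116, 0.0002, -0.7653]
186 [-0.0775, 0.0153, 0.0002, -0.8352]
```

View pics/t3.png

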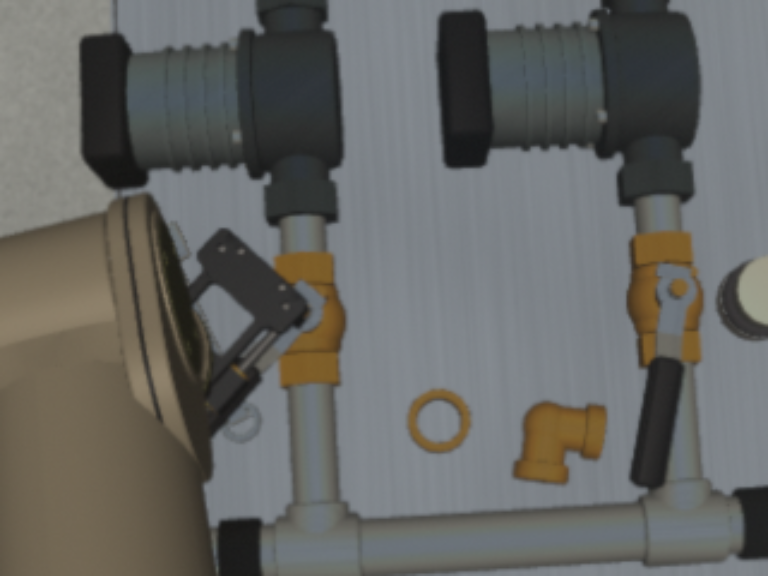

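The lever has turned to about 45° (strap from (310,300) to (240,380)) and follows the finger, with the wrench and fittings unmoved. I'll carry on to about 176°.

To row units: -0.66 rad / 3.1416 = -0.2101.

```bash
python3 -m jog '{"rows":[[-0.006, -0.001, 0, -0.0213, 0], [-0.013, -0.002, 0, -0.0436, 0], [-0.02, -0.0025, 0, -0.0659, 0], [-0.027, -0.0025, 0, -0.0882, 0], [-0.034, -0.002, 0, -0.1105, 0], [-0.04, -0.001, 0, -0.1324, 0], [-0.047, 0.001, 0, -0.1547, 0], [-0.053, 0.003, 0, -0.177, 0], [-0.06, 0.005, 0, -0.1993, 0], [-0.063, 0.007, 0, -0.2101, 0], [-0.063, 0.007, 0, -0.2101, 0]]}'
python3 -c "
from g import *
print(r.read_state()['ft_force'])
for a in range(176,190,1):
  p,y=st(a,.0215);print(a,row(p,.115,y))"
```

```text
time: 6.85
ee_pos: [0.4758, 0.075, 0.1153]
eef_rot: [0.732, 0.681, 0.001, -0.0]
ft_force: [2.1, 4.1, 2.2]
width: 0.0006
grip_force: 2.0
[2.08821793 4.1359311  2.15478233]
176 [-0.0006, 0.0004, 0.0003, -0.0014]
177 [-0.0023, 0.0, 0.0003, -0.0189]
178 [-0.0039, -0.0003, 0.0003, -0.0363]
179 [-0.0056, -0.0006, 0.0003, -0.0538]
180 [-0.0073, -0.0009, 0.0003, -0.0712]
181 [-0.009, -0.0011, 0.0003, -0.0887]
182 [-0.0106, -0.0013, 0.0003, -0.1062]
183 [-0.0123, -0.0015, 0.0003, -0.1236]
184 [-0.014, -0.0017, 0.0003, -0.1411]
185 [-0.0157, -0.0018, 0.0003, -0.1585]
186 [-0.0174, -0.0019, 0.0003, -0.176]
187 [-0.0191, -0.0019, 0.0003, -0.1934]
188 [-0.0208, -0.002, 0.0003, -0.2109]
189 [-0.0225, -0.002, 0.0003, -0.2283]
```

To row units: -0.088 rad / 3.1416 = -0.028.

```bash
python3 -m jog '{"rows":[[-0.003, 0, 0, -0.008, 0], [-0.005, -0.0005, 0, -0.0159, 0], [-0.007, -0.001, 0, -0.0223, 0], [-0.009, -0.001, 0, -0.028, 0], [-0.009, -0.001, 0, -0.028, 0]]}' 
python3 -m jog '{"rows":[[-0.001, 0, 0, -0.0032, 0], [-0.001, 0, 0, -0.0032, 0]]}'
python3 -m jog '{"rows":[[-0.001, 0, 0, -0.0032, 0], [-0.001, 0, 0, -0.0032, 0]]}' | grep -E "ee_pos|force"
```

```text
time: 7.35
ee_pos: [0.4738, 0.0667, 0.1152]
eef_rot: [0.701, 0.713, 0.001, -0.0]
ft_force: [0.4, 5.0, 4.5]
width: 0.0005
grip_force: 2.9
time: 7.55
ee_pos: [0.4736, 0.0659, 0.1152]
eef_rot: [0.698, 0.716, 0.001, -0.001]
ft_force: [-1.2, 6.9, 5.1]
width: 0.0007
grip_force: 3.2
ee_pos: [0.4735, 0.065, 0.1152]
ft_force: [-1.5, 6.7, 5.1]
grip_force: 3.6
```

To row units: -0.01 rad / 3.1416 = -0.0032.

```bash
for i in 1 2; do python3 -m jog '{"rows":[[-0.001, 0, 0, -0.0032, 0], [-0.001, 0, 0, -0.0032, 0]]}' | grep -E "ee_pos|ft_force"; done
python3 - <<'E'
from geo import *
c=r.camera('wrist');save(c,'w1.png')
c=r.camera('top');a=c['img'][180:340,200:400];cv2.imwrite('pics/t4.png',cv2.resize(a[:,:,::-1],None,fx=3.5,fy=3.5,interpolation=2))
ends("top","standby_grip");ends("scene","standby_grip")
E
```

```text
ee_pos: [0.4734, 0.0649, 0.1152]
ft_force: [-1.6, 10.2, 5.8]
ee_pos: [0.4733, 0.0647, 0.1152]
ft_force: [-2.6, 14.2, 5.6]
top standby_grip 0.53 21 mid [0.557  0.0361] dir 172.2 len 0.028 wid 0.003
scene standby_grip 0.61 385 mid [0.5661 0.0552] dir -169.8 len 0.065 wid 0.028
```

View pics/t4.png

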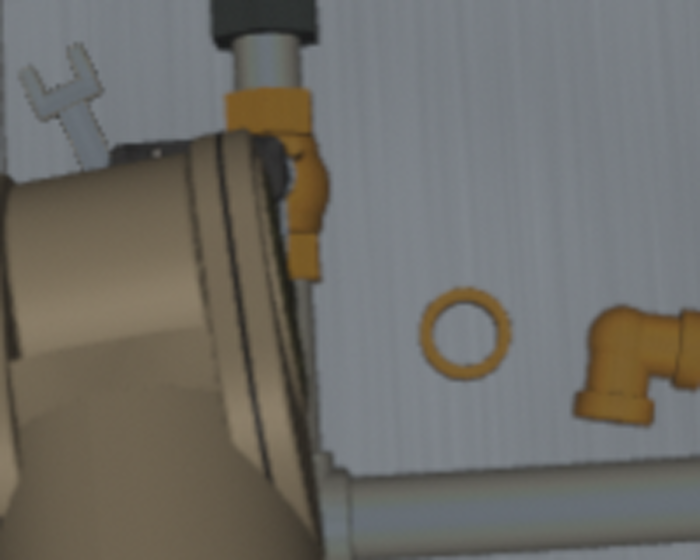

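The arm hides the lever, but y stays at 0.065 while the force climbs from 7 to 14 N. That puts it at the stop, where geometry expected it (≈183°). I'll back off, lift and move over to the duty valve.

```bash
python3 -m jog '{"rows":[[0.015, 0, 0, 0, 0], [0.03, 0, 0, 0, 0], [0.03, 0, -0.05, 0, 0], [0.03, 0, -0.1, 0, 0], [0.03, 0, -0.1, 0, 0]]}'
python3 -c "
from g import *
p,y=du(170,.045);print(p,y,row(p,.215,y),r.read_state()['joint_positions'])"
```

```text
time: 8.95
ee_pos: [0.4744, 0.0916, 0.2206]
eef_rot: [0.688, 0.726, 0.004, 0.002]
ft_force: [1.2, -0.6, -0.3]
width: 0.0004
grip_force: 0.0
[ 0.4838291  -0.24081977] 80 [-0.3325, -0.0088, 0.0045, 0.2291] [-6.66048666e-01 -2.77437367e-03  3.84166071e-01  1.85103032e+00
 -1.43762796e-04  1.28484438e+00 -2.27331826e-01]
```

To row units: 0.229 rad / 3.1416 = 0.0729.

```bash
python3 -m jog '{"rows":[[-0.333, -0.009, 0.004, 0.0729, 0], [-0.333, -0.009, 0.004, 0.0729, 0], [-0.333, -0.009, 0.004, 0.0729, 0], [-0.333, -0.009, 0.004, 0.0729, 0], [-0.333, -0.009, 0.004, 0.0729, 0], [-0.333, -0.009, 0.004, 0.0729, 0], [-0.333, -0.009, 0.004, 0.0729, 0], [-0.333, -0.009, 0.004, 0.0729, 0], [-0.333, -0.009, 0.004, 0.0729, 0], [-0.333, -0.009, 0.004, 0.0729, 0]]}'
python3 - <<'E'
from g import *
from geo import ends
p,y=du(170,.045);print(row(p,.115,y),r.read_state()['joint_positions'])
c=r.camera('top');a=c['img'][180:340,180:480];cv2.imwrite('pics/t5.png',cv2.resize(a[:,:,::-1],None,fx=2.6,fy=2.6,interpolation=2))
ends("top","standby_grip");ends("top","duty_grip")
E
```

```text
time: 9.95
ee_pos: [0.4812, -0.2407, 0.2101]
eef_rot: [0.765, 0.644, -0.0, -0.001]
ft_force: [1.0, 0.9, -1.1]
width: 0.0003
grip_force: 0.0
[0.0002, 0.0027, 0.0951, 0.002] [-0.27703783  0.1650438   0.73561695  1.74231999 -0.11572097  1.27945655
  0.31273791]
top standby_grip 0.84 1280 mid [0.5026 0.0423] dir -176.4 len 0.155 wid 0.027
top duty_grip 0.6 1203 mid [ 0.5199 -0.1995] dir 170.7 len 0.153 wid 0.026
```

View pics/t5.png

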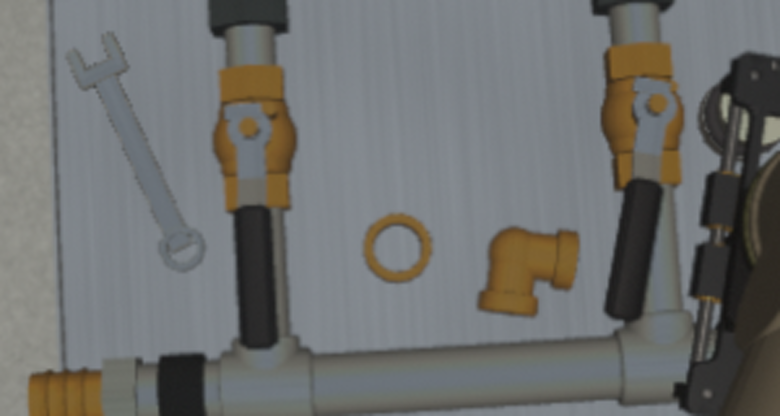

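The standby lever now lies along its pipe (grip from (255,210) to (260,340), direction 183.6°). The gripper is right of the duty lever (grip (633,250)), so I descend there.

```bash
python3 -m jog '{"rows":[[0, 0.003, 0.05, 0, 0], [0, 0.003, 0.095, 0, 0], [0, 0.003, 0.095, 0, 0], [0, 0.003, 0.095, 0, 0]]}'
python3 -m jog '{"rows":[[0.012, 0, 0, 0, 0], [0.018, 0, 0, 0, 0], [0.021, 0, 0, 0, 0], [0.021, 0, 0, 0, 0]]}'
python3 -c "
from g import *
p,y=du(170,.0215);print(row(p,.115,y))"
```

```text
time: 10.6
ee_pos: [0.4841, -0.2425, 0.1164]
eef_rot: [0.766, 0.643, -0.0, -0.0]
ft_force: [0.8, -0.4, -0.6]
width: 0.0001
grip_force: 0.0
time: 11.0
ee_pos: [0.4884, -0.221, 0.1163]
eef_rot: [0.765, 0.644, 0.001, 0.0]
ft_force: [-1.1, -0.5, 0.2]
width: 0.0004
grip_force: 0.0
[0.0031, -0.0011, 0.0013, 0.002]
```

```bash
python3 -c "
from g import *
for a in range(170,96,-4):
  p,y=du(a,.0215);print(a,row(p,.115,y))"
```

```text
170 [0.0031, -0.0011, 0.0013, 0.002]
166 [0.0098, -0.0023, 0.0013, 0.0718]
162 [0.0166, -0.0031, 0.0013, 0.1416]
158 [0.0234, -0.0034, 0.0013, 0.2115]
154 [0.0302, -0.0033, 0.0013, 0.2813]
150 [0.0369, -0.0026, 0.0013, 0.3511]
146 [0.0436, -0.0015, 0.0014, 0.4209]
142 [0.0503, 0.0, 0.0014, 0.4907]
138 [0.0567, 0.0021, 0.0014, 0.5605]
134 [0.0631, 0.0045, 0.0014, 0.6303]
130 [0.0692, 0.0074, 0.0014, 0.7001]
126 [0.0751, 0.0108, 0.0014, 0.77]
122 [0.0808, 0.0145, 0.0014, 0.8398]
118 [0.0862, 0.0186, 0.0014, 0.9096]
114 [0.0913, 0.0231, 0.0014, 0.9794]
110 [0.0961, 0.028, 0.0014, 1.0492]
106 [0.1005, 0.0331, 0.0014, 1.119]
102 [0.1046, 0.0386, 0.0014, 1.1888]
98 [0.1083, 0.0443, 0.0015, 1.2587]
```

To row units: 0.63 rad / 3.1416 = 0.2005.

```bash
python3 -m jog '{"rows":[[0.003, -0.001, 0.001, 0, 0], [0.006, -0.0015, 0.001, 0.0111, 0], [0.01, -0.002, 0.001, 0.0229, 0], [0.017, -0.003, 0.001, 0.0452, 0], [0.023, -0.0035, 0.001, 0.0675, 0], [0.03, -0.0035, 0.001, 0.0894, 0], [0.037, -0.0025, 0.001, 0.1117, 0], [0.044, -0.0015, 0.001, 0.134, 0], [0.05, 0, 0.001, 0.1563, 0], [0.057, 0.002, 0.001, 0.1783, 0], [0.063, 0.0045, 0.001, 0.2005, 0], [0.063, 0.0045, 0.001, 0.2005, 0]]}'
python3 -c "
from g import *
for a in range(134,88,-4):
  p,y=du(a,.0215);print(a,row(p,.115,y))"
```

```text
time: 12.2
ee_pos: [0.502, -0.1607, 0.1142]
eef_rot: [0.928, 0.373, -0.001, -0.0]
ft_force: [-3.1, -0.3, -0.5]
width: 0.0005
grip_force: 1.0
134 [0.002, 0.0005, -0.0008, -0.004]
130 [0.0087, -0.0008, -0.0008, 0.0658]
126 [0.0154, -0.0017, -0.0008, 0.1356]
122 [0.0222, -0.002, -0.0008, 0.2054]
118 [0.029, -0.0019, -0.0008, 0.2752]
114 [0.0358, -0.0013, -0.0008, 0.3451]
110 [0.0425, -0.0002, -0.0008, 0.4149]
106 [0.0491, 0.0013, -0.0009, 0.4847]
102 [0.0556, 0.0033, -0.0009, 0.5545]
98 [0.062, 0.0057, -0.0009, 0.6243]
94 [0.0681, 0.0086, -0.0009, 0.6941]
90 [0.0741, 0.0119, -0.0009, 0.7639]
```

To row units: 0.58 rad / 3.1416 = 0.1846.

```bash
python3 -m jog '{"rows":[[0.009, -0.001, 0, 0.021, 0], [0.015, -0.0015, 0, 0.0433, 0], [0.022, -0.002, 0, 0.0653, 0], [0.029, -0.002, 0, 0.0875, 0], [0.036, -0.001, 0, 0.1098, 0], [0.043, 0, 0, 0.1321, 0], [0.049, 0.001, 0, 0.1544, 0], [0.056, 0.003, 0, 0.1767, 0], [0.058, 0.004, 0, 0.1846, 0], [0.058, 0.004, 0, 0.1846, 0]]}'
python3 - <<'E'
from g import *
from geo import ends
for a in range(102,88,-2):
  p,y=du(a,.0215);print(a,row(p,.115,y))
c=r.camera('top');a=c['img'][180:340,180:480];cv2.imwrite('pics/t6.png',cv2.resize(a[:,:,::-1],None,fx=2.6,fy=2.6,interpolation=2))
ends("top","duty_grip")
E
```

```text
time: 13.2
ee_pos: [0.5463, -0.1234, 0.114]
eef_rot: [0.996, 0.092, -0.002, -0.0]
ft_force: [-6.1, 1.2, 0.9]
width: 0.0007
grip_force: 2.5
102 [-0.002, 0.0007, -0.001, -0.0243]
100 [0.0013, -0.0, -0.001, 0.0106]
98 [0.0046, -0.0007, -0.001, 0.0455]
96 [0.008, -0.0012, -0.001, 0.0804]
94 [0.0114, -0.0017, -0.0011, 0.1153]
92 [0.0147, -0.002, -0.0011, 0.1502]
90 [0.0181, -0.0021, -0.0011, 0.1852]
top duty_grip none
```

View pics/t6.png

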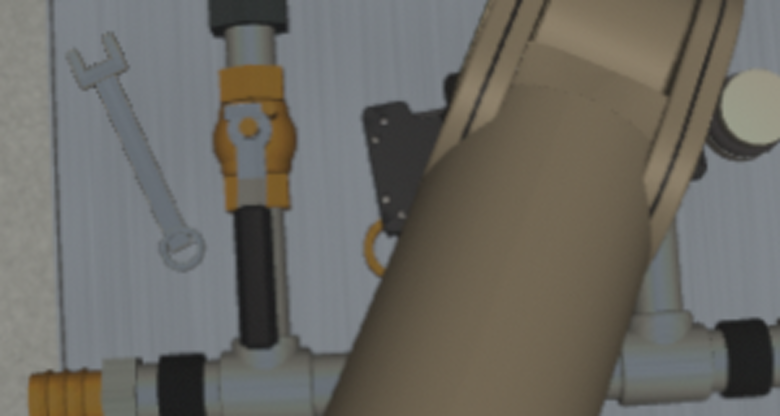

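The arm hides the duty lever, but there is steady contact at about 6 N at roughly 101°. The standby lever is still along its pipe at (258,270). I'll push on slowly to the stop at about 93°.

To row units: 0.1 rad / 3.1416 = 0.0318.

```bash
python3 -m jog '{"rows":[[0.003, 0, 0, 0.008, 0], [0.005, -0.0005, 0, 0.0143, 0], [0.008, -0.001, 0, 0.0255, 0], [0.01, -0.001, 0, 0.0318, 0], [0.01, -0.001, 0, 0.0318, 0]]}' | grep -E "ee_pos|ft_force"
for i in 1 2 ; do python3 -m jog '{"rows":[[0.001, 0, 0, 0.0032, 0], [0.001, 0, 0, 0.0032, 0]]}' | grep -E "ee_pos|ft_force"; done
```

```text
ee_pos: [0.5557, -0.12, 0.1139]
ft_force: [-6.9, 2.2, 2.8]
ee_pos: [0.5559, -0.1199, 0.1139]
ft_force: [-11.4, 3.2, 6.5]
ee_pos: [0.556, -0.1198, 0.1138]
ft_force: [-15.7, 4.2, 9.9]
```

```bash
python3 -m jog '{"rows":[[-0.015, 0, 0, 0, 0], [-0.03, 0, 0, 0, 0], [-0.03, 0, -0.05, 0, 0], [-0.03, 0, -0.1, 0, 0], [-0.13, 0, -0.13, 0, 0], [-0.13, 0, -0.13, 0, 0], [-0.13, 0, -0.13, 0, 0]]}'
python3 - <<'E'
from g import *
from geo import ends
c=r.camera('top');a=c['img'][180:340,180:480];cv2.imwrite('pics/t7.png',cv2.resize(a[:,:,::-1],None,fx=2.6,fy=2.6,interpolation=2))
ends("top","duty_grip");ends("top","standby_grip");ends("scene","duty_grip")
E
```

```text
time: 14.95
ee_pos: [0.4283, -0.1297, 0.2452]
eef_rot: [0.999, 0.033, 0.001, -0.0]
ft_force: [-0.9, 0.5, -0.4]
width: 0.0004
grip_force: 0.0
top duty_grip 0.6 1291 mid [ 0.5804 -0.1477] dir 92.1 len 0.154 wid 0.03
top standby_grip 0.56 1206 mid [0.5008 0.0423] dir -176.2 len 0.154 wid 0.026
scene duty_grip none
```

View pics/t7.png

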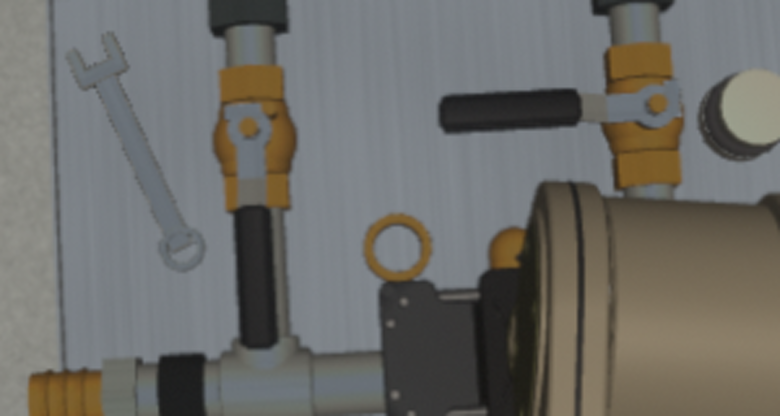

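The duty lever (grip (510,110)) is square across its pipe at 92°, and the standby lever is along its pipe at 184°. The wrench, nut and jar haven't moved. The robot is clear of everything, so I'm handing in.

```bash
python3 -c "
from bench import r
print(r.close_job())"
```

```text
the job is handed in; nothing more can be done
None
```

I pushed the standby valve fully open first and then the duty valve fully shut. Both levers are at their stops (peak push 14–16 N), the loose items looked unmoved in the camera pictures (the arm partly hid the elbow in the last one), and I handed the job in at about 15 s.

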